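# Snap the shell-carrier clip onto the shin tube

## Robot

A 7-joint arm with a two-finger parallel gripper is mounted at the origin on the work surface. World frame = base frame: x ahead of the robot, y to its left, z up, the work surface at z = 0. Lengths are in m, angles in rad, forces in N, time in s.
With the tool pointing down it reaches from about 0.35 to 0.9 m from the base axis. Payload 8.1 kg.
Tool frame: the origin (TCP) lies between the finger pads; the fingertips stand 14 mm ahead of it and the grasp point (between the pads) lies 5 mm behind it; z points along the fingers, x is the direction in which the jaws open and shut, and the axes are right-handed (so a half turn about z gives the same grasp; the last joint's range is limited). The gripper opens to 92 mm and grips with 3 to 60 N. Pads are 19 mm wide; open, the fingers measure 130 mm over their backs; the gripper's body (75 mm by 190 mm) begins 47 mm behind the grasp point.
Start: joints at [-1.21, 0.434, 0.025, 1.573, -0.012, 1.134, -0.075], TCP at [0.28, 0.559, 0.241] pointing down, gripper open.
Joint ranges: [-2.62, 2.62], [-0.44, 2.09], [-1.27, 1.32], [0.08, 2.57], [-1.32, 4.46], [0.12, 2], [-2.74, 2.74]. Speed limits (rad/s): [2.22, 2.22, 3.01, 3.01, 3.14, 3.14, 3.14].

## Interface

Orientations are given as a rotation vector (axis times angle).
In Python, from plant import read_state, read_camera, camera_info, hand_in gives the robot as it stands.
- The arm moves only by the tool apply_moves, never from a script. Its argument "increments" is a list of rows, each a list of 2 entries, a list of its own where there are three numbers: the shift along the world's x, y, z in m, then the turn about the world's z in degrees. In form: [[[x, y, z], spin], ...]. A call has 1 to 20 rows; each row is the pose to reach, as a shift and turn from the pose commanded when the call began; what a row does not reach only later rows make up. A row lasts 1/12 s, in which the tool goes at most 41.7 mm and 7.16 degrees, less where a joint would pass 70% of its speed; a pose out of reach is approached as far as the arm can. A call with a gripper value outside its range is refused whole. "hand" is the finger opening in m, from 0 to 0.0918, set as the call begins (left out, the last holds). The fingers move at their own pace and stop on an object; "newtons" is the grip in N (left out, the last holds). Time passes only in rows, so rows that repeat a pose let the fingers close. It gives the time, the measured TCP pose, the force and the opening at its end, in the units of the state.
- read_state(): the state, without advancing time (a new reading comes with each control period).
- read_camera(name): name is "scene" or "top" or "wrist"; returns (picture, depth): 384x512x3 uint8, blue, green, red; 384x512 float32, m along the optical axis (not along the pixel's ray), 0 where there is no reading.
- camera_info(name): a dict with "intrinsics" (3x3 intrinsics, pixels), "rvec" (rotation vector, rad) and "tvec" (3), from world to camera coordinates, as OpenCV has them; the wrist camera has in their place "hand_eye" (4x4, takes a point from camera to tool coordinates, whose origin is the TCP and whose axes are the tool frame's). Camera axes: x right, y down, z forward; pixel columns grow to the right and rows downward; lengths in m; the calibration is good to about 2 mm. A picture is of the moment at which its call begins: read the wrist's pose just before it. camera_info takes no time and is no camera call.
- hand_in(): hands the job in, once; it reports no verdict.
The state is a dict: "clock": time; "joints": joint angles; "dq": joint speeds; "effort": joint torques, N m; "ee_pos": TCP position; "tcp_rot": TCP orientation; "force": force on the tool from outside, world axes, zero at the start; "moment": the same for the moment, N m; "opening": finger opening in m.
Only numpy, scipy, OpenCV 4.12 (cv2) and the standard library are available. Lean on these libraries where they do the work, as an engineer would, in place of code of your own. Each camera call takes 0.05 s, during which the arm holds its last target.

## Task

Take the blue shell-carrier clip out of its grey rack and snap it, arms down, onto the aluminium shin tube in the bay between the jig's two green uprights. Press it fully home, so that both orange arms have sprung shut under the tube and the block sits on it upright, then let go. Leave the foot cast, the jar and the screwdriver where they are.

Things in the scene. Friction and masses are not known exactly. Their poses are not given: they have to be found in the camera images.
- clip: Loose clip, about 0.1 kg: blue block 58 mm long (x), 46 wide (y), 34 high, white stripe along x on top; two orange sprung arms below, one on each y side, 50 mm long in x. Origin on the axis of the round bore between the arms, mid-length; axis x, z up out of the block. Block from z = +15 (underside, seats on the tube) to +49. x either way round is the same.
- clip_top (a point): Centre of the block's top, 49 mm above the clip's origin; axes as the clip. Keep fingers on the block, above z = +15 from the clip's origin: the arms below need room to spread.
- clip_toes (a point): Mid-point between the bottoms of the arms' flared toes, 22 mm below the clip's origin. The clip stands stably on its toes on rack or bench (origin 22 mm, top 71 mm above the surface). Mouth between the toes 34 mm wide.
- clip_arm_l (a joint): Spread of the arm on the clip's +y side, rad; sprung, 0 = shut. The arms nip to a 23 mm gap 10 mm below the clip's origin, and spread about 4 mm (0.14 rad) each to pass the 30 mm tube. Push peaks at about 13 N, starting 20 mm above the seated height; from 8 mm above it they pull the clip home. Seated they read about 0.02. Even spread they stay within 27 mm of y = 0.
- clip_arm_r (a joint): The same for the arm on the clip's -y side.
- rack: Fixed grey rack, base 104 (x) x 80 (y) mm, place and yaw vary. Origin: centre of its underside on the bench, z up. Side walls 64 mm long, inner faces at y = +-30 mm, top at z = 77 mm: 7 mm beside the stored clip's block, too little for a finger. The x ends are open above 20 mm high lips at x = +-48 mm: take the clip there by its end faces, 58 mm apart.
- rack_floor (a point): Centre of the rack's floor, 8 mm above the bench. The clip starts standing here on its toes, within 8 mm, its x within 0.06 rad of the rack's x, its top 79 mm above the bench. Rack and jig stand on opposite sides of the line straight ahead of the robot (which is on which side varies); the bench between them, about 0.49 m straight ahead of the robot, is always clear.
- jig: Fixed jig, place and yaw vary. Origin: centre of the underside of its 150 (x) x 80 (y) x 12 mm dark base plate; z up. An aluminium tube, 30 mm in diameter, 180 mm long, runs along x, axis at z = 52 mm. Two green uprights, 12 mm thick in x, 50 mm wide in y, stand 108 mm high on the base; inner faces at x = +-36 mm.
- bay_top (a point): Middle of the bay, level with the uprights' tops (108 mm). The bay, 72 mm long in x, is open to both y sides. It leaves 7 mm at each end of the clip, too little for a finger: there the clip must be held by its y sides, 46 mm apart. So it has to be set down on clear bench and taken again.
- tube_mid (a point): Point on the tube's axis in mid-bay, 52 mm above the bench; x along the tube, z up. The seated clip's origin is here (top of its block 101 mm above the bench).
- foot_cast: Bystander: loose white plaster foot model, 130 x 52 x 97 mm, 0.5 kg, origin at the centre of its underside. Not to be disturbed.
- rivet_jar: Bystander: loose amber jar with black lid, 58 mm diameter, 85 mm high, origin at the centre of its underside. Not to be disturbed.
- screwdriver: Bystander: loose screwdriver with red handle, 170 mm long, lying along its x. Not to be disturbed.
There are look-alikes about, which are no part of the job. What is shaped like the jig but red is not meant.

How it is judged:
By the outcome, as a careful person would: the job done as asked, in the order asked, and still so for the second after the job is handed in, with the robot touching nothing.
It also fails if it takes over 64 s, if anything falls off the work surface, if the arm or the gripper's body presses on something with over 40 N, if the wrist force passes 120 N, or if a joint passes its speed limit or range.

## Working session

There is one attempt and no reset: what is moved stays moved. The work goes in short steps, Python scripts to look and compute and a tool call to move; the robot and the scene stay as the last step left them, time stands still between calls to the robot, and variables do not carry over. Pictures are saved under pics/ and viewed, and the job is handed in when it is done.

Besides the shell and the picture viewer there is one more tool, called after "Request:" as name(argument=value, ...), one argument or row to a line, values as JSON. apply_moves: Moves the arm, as the interface text tells. Its arguments: {"type":"object","properties":{"increments":{"type":"array"},"hand":{"type":"number"},"newtons":{"type":"number"}},"required":["increments"]}

```bash
ls; mkdir -p pics; cat > h.py <<'E'
import numpy as np,cv2
from plant import *
E
python3 - <<'E'
from h import *
s=read_state();print({k:np.round(v,3) for k,v in s.items()})
for n in ("scene","top"):
    im,d=read_camera(n);cv2.imwrite(f"pics/{n}0.png",im);np.save(f"pics/{n}0.npy",d)
    ci=camera_info(n);print(n,ci)
print(camera_info("wrist"))
E
```

```text
pics
{'clock': np.float64(0.0), 'joints': array([-1.21 ,  0.435,  0.025,  1.574, -0.012,  1.134, -0.075]), 'dq': array([-0.001,  0.   ,  0.002, -0.   , -0.001, -0.002, -0.   ]), 'effort': array([ 1.0000e-03, -6.6784e+01,  9.8500e-01, -3.1447e+01, -6.1000e-02,
        4.3000e-02,  0.0000e+00]), 'ee_pos': array([0.279, 0.558, 0.24 ]), 'tcp_rot': array([ 2.672e+00,  1.651e+00, -2.000e-03]), 'force': array([-0.629,  0.635, -0.559]), 'moment': array([0.049, 0.058, 0.008]), 'opening': np.float64(0.092)}
scene {'intrinsics': array([[425.80356184,   0.        , 255.05091823],
       [  0.        , 425.80356184, 189.92279781],
       [  0.        ,   0.        ,   1.        ]]), 'rvec': array([ 2.09550499,  0.53214934, -0.29306072]), 'tvec': array([-0.43698867, -0.05229446,  1.37807383])}
top {'intrinsics': array([[419.74668435,   0.        , 252.76883685],
       [  0.        , 419.74668435, 188.70452401],
       [  0.        ,   0.        ,   1.        ]]), 'rvec': array([ 2.18161431, -2.1732003 ,  0.08189913]), 'tvec': array([-0.04400304,  0.55187787,  1.10225873])}
{'intrinsics': array([[320.00876967,   0.        , 254.901722  ],
       [  0.        , 320.00876967, 188.86096706],
       [  0.        ,   0.        ,   1.        ]]), 'hand_eye': array([[ 9.99999925e-01, -3.83166228e-04, -4.71954216e-05,
         1.01864826e-03],
       [ 3.81902164e-04,  9.63908267e-01,  2.66234310e-01,
        -7.24593944e-02],
       [-5.65199392e-05, -2.66234308e-01,  9.63908341e-01,
        -1.44932177e-01],
       [ 0.00000000e+00,  0.00000000e+00,  0.00000000e+00,
         1.00000000e+00]])}
```

View pics/scene0.png

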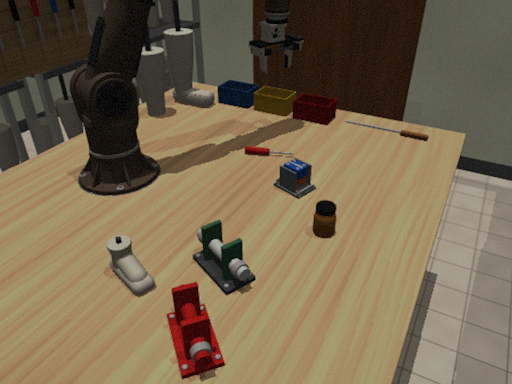

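View pics/top0.png

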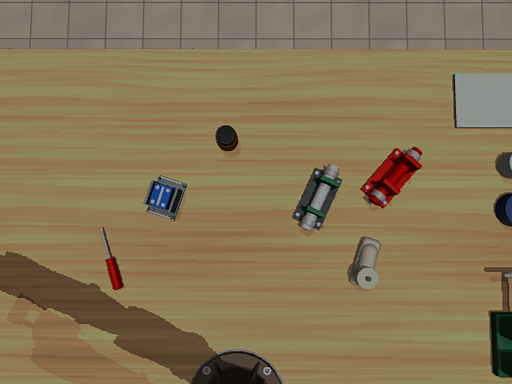

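The scene view shows the rack with the blue clip at (295,178), the green jig at (224,258) and the red decoy at (195,330). In the top view the rack is at (165,197), the jig at (317,197), the foot at (367,262), the jar at (227,138) and the screwdriver at (112,262).

```bash
cat > h.py <<'E'
import numpy as np,cv2
from plant import *
from scipy.spatial.transform import Rotation as R
def cam(n):
    if n=="wrist":
        s=read_state();ci=camera_info(n)
        T=np.eye(4);T[:3,:3]=R.from_rotvec(s["tcp_rot"]).as_matrix();T[:3,3]=s["ee_pos"]
        M=T@ci["hand_eye"];return ci["intrinsics"],M[:3,:3],M[:3,3]
    ci=camera_info(n);r=R.from_rotvec(ci["rvec"]).as_matrix()
    return ci["intrinsics"],r.T,-r.T@ci["tvec"]
def rays(c,uv):
    K,r,t=c;uv=np.asarray(uv,float).reshape(-1,2)
    d=np.c_[(uv-[K[0,2],K[1,2]])/[K[0,0],K[1,1]],np.ones(len(uv))]
    return d@r.T
def onplane(c,uv,z):
    d=rays(c,uv);return c[2]+d*((z-c[2][2])/d[:,2])[:,None]
def cloud(c,d):
    h,w=d.shape;u,v=np.meshgrid(np.arange(w),np.arange(h))
    P=c[2]+rays(c,np.c_[u.ravel(),v.ravel()])*d.ravel()[:,None]
    return P.reshape(h,w,3)
def hsvmask(im,lo,hi):
    return cv2.inRange(cv2.cvtColor(im,cv2.COLOR_BGR2HSV),lo,hi)>0
def rect(xy):
    (c,s,a)=cv2.minAreaRect(np.asarray(xy,np.float32)*1000)
    if s[0]<s[1]: s=s[::-1];a+=90
    a=(a+90)%180-90
    return np.round(np.array(c),1),np.round(s,1),round(a,1)
E
python3 - <<'E'
from h import *
im=cv2.imread("pics/top0.png");d=np.load("pics/top0.npy");c=cam("top");print(c[2])
P=cloud(c,d)
def reg(u0,v0,u1,v1,m):
    k=np.zeros(m.shape,bool);k[v0:v1,u0:u1]=1;return m&k
hsv=cv2.cvtColor(im,cv2.COLOR_BGR2HSV)
Z=P[...,2]
print("bench z",np.median(Z[300:330,200:230]),np.median(Z[100:120,260:290]))
clip=reg(135,165,200,230,(hsv[...,0]>100)&(hsv[...,0]<125)&(hsv[...,1]>130))
cl=reg(135,165,200,230,clip&(Z>.07))
print("clip",clip.sum(),np.percentile(Z[clip],[5,50,95]),rect(P[cl][:,:2]))
rk=reg(135,165,200,230,(Z>.004));print("rack all",rect(P[rk][:,:2]))
gr=reg(285,155,350,240,(hsv[...,0]>60)&(hsv[...,0]<95)&(hsv[...,1]>80))
g=gr&(Z>.095);print("uprights",gr.sum(),np.percentile(Z[gr],[5,50,95]),rect(P[g][:,:2]))
n,l,s,ce=cv2.connectedComponentsWithStats(g.astype(np.uint8))
for i in range(1,n):
    if s[i,4]>15: print(s[i],rect(P[l==i][:,:2]),np.round(P[l==i].mean(0),4))
jg=reg(285,155,350,240,(Z>.005));print("jig all",rect(P[jg][:,:2]))
bp=reg(285,155,350,240,(Z>.006)&(Z<.018));print("base",rect(P[bp][:,:2]))
for nm,b in dict(foot=(345,230,390,295),jar=(212,120,242,155),sd=(95,225,130,295)).items():
    m=reg(*b,Z>.008);print(nm,rect(P[m][:,:2]),Z[m].max())
big=cv2.resize(im[150:310,90:400],None,fx=2.5,fy=2.5,interpolation=cv2.INTER_CUBIC);cv2.imwrite("pics/top0z.png",big)
E
```

```text
[ 0.46123421 -0.04841741  1.14297792]
bench z 0.0008777265774336795 0.0008754954762230094
clip 348 [0.05550589 0.07954547 0.08300678] (array([494.3,  85.2]), array([274.7,  57.1]), 72.1)
rack all (array([530.9, 115.9]), array([328. , 174.4]), -89.8)
uprights 289 [0.04124876 0.10721666 0.11115483] (array([ 492.4, -164.7]), array([224.7,  86.4]), -54.0)
[319 175  21  12 106] (array([ 526.9, -144.2]), array([228.4,  41.8]), -65.9) [ 0.5648 -0.2293  0.1175]
[305 205  21  13 102] (array([ 485. , -133.3]), array([173.2,  32.5]), -85.0) [ 0.4896 -0.1947  0.1183]
jig all (array([ 532.4, -175.6]), array([254.5, 228.5]), -90.0)
base (array([ 530.9, -215.3]), array([225.2, 171.6]), 0.3)
foot (array([ 377.2, -206.3]), array([333.7, 128.6]), 83.1) 1.142977915928783
jar (array([582.9,   6.5]), array([261. ,  56.2]), 12.2) 1.142977915928783
sd (array([372.5, 157.8]), array([417.9, 164.2]), -88.2) 1.142977915928783
```

View pics/top0z.png

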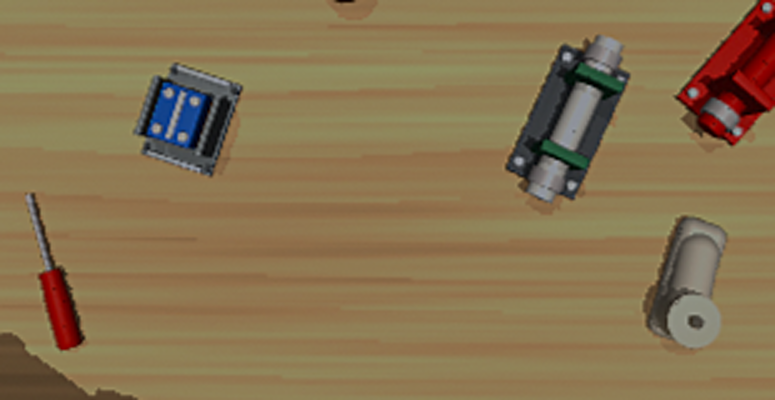

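The zoomed picture shows the clip's stripe running roughly vertical (slightly tilted), with the rack walls left and right of it. The grey lips are at (207,80) and (180,160), and the jig's tube runs from (605,50) to (545,185). Zero-depth pixels spoiled the numbers, so I'll redo the measurement without them.

```bash
python3 - <<'E'
from h import *
im=cv2.imread("pics/top0.png");d=np.load("pics/top0.npy");c=cam("top")
P=cloud(c,d);Z=P[...,2];ok=(d>0)&(Z<.2)
def reg(b,m):
    k=np.zeros(m.shape,bool);u0,v0,u1,v1=b;k[v0:v1,u0:u1]=1;return m&k&ok
hsv=cv2.cvtColor(im,cv2.COLOR_BGR2HSV)
RB=(135,165,200,230);JB=(285,155,350,240)
blue=(hsv[...,0]>100)&(hsv[...,0]<125)&(hsv[...,1]>130)
m=reg(RB,blue&(Z>.074));print("clip depth",m.sum(),rect(P[m][:,:2]))
v,u=np.nonzero(reg(RB,blue));Q=onplane(c,np.c_[u,v],.079);print("clip ray",rect(Q[:,:2]))
print("rack",rect(P[reg(RB,Z>.012)][:,:2]),"low",rect(P[reg(RB,(Z>.005)&(Z<.024))][:,:2]))
gr=reg(JB,(hsv[...,0]>60)&(hsv[...,0]<95)&(hsv[...,1]>80)&(Z>.1))
print("upr all",rect(P[gr][:,:2]))
n,l,s,ce=cv2.connectedComponentsWithStats(gr.astype(np.uint8));cs=[]
for i in range(1,n):
    if s[i,4]>15: print(s[i,4],rect(P[l==i][:,:2]),P[l==i].mean(0).round(4));
print("jig all",rect(P[reg(JB,Z>.007)][:,:2]),"base",rect(P[reg(JB,(Z>.005)&(Z<.018))][:,:2]))
t=P[reg(JB,(Z>.06)&(Z<.075))];mn=t[:,:2].mean(0);w=np.linalg.svd(t[:,:2]-mn,full_matrices=0)[2][0];print("tube top",mn,np.degrees(np.arctan2(w[1],w[0])),t[:,2].max(),rect(t[:,:2]))
for nm,b in dict(foot=(345,230,390,295),jar=(212,120,242,155),sd=(95,225,130,295)).items():
    m=reg(b,Z>.008);print(nm,rect(P[m][:,:2]),Z[m].max())
E
```

```text
clip depth 296 (array([529.3, 193.7]), array([57.4, 46.6]), -17.3)
clip ray (array([528.2, 190.5]), array([57.6, 52.7]), -17.2)
rack (array([529.3, 192.1]), array([102.2,  76.5]), -18.6) low (array([530.2, 191.8]), array([173.5, 173. ]), -0.7)
upr all (array([ 528. , -214.3]), array([95. , 50.4]), -25.3)
100 (array([ 565.9, -232.2]), array([50.4, 11.2]), 64.8) [ 0.5657 -0.2316  0.1082]
98 (array([ 490.6, -196.5]), array([49.4, 12.1]), 65.3) [ 0.4899 -0.1966  0.1085]
jig all (array([ 537.1, -212.9]), array([222. , 158.8]), 6.3) base (array([ 532.4, -216.1]), array([228.3, 173.5]), 0.3)
tube top [ 0.52693246 -0.21266543] 155.05270115257588 0.074815250119322 (array([ 528.5, -214.1]), array([179.5,  49. ]), -24.9)
foot (array([ 360.6, -336.3]), array([129.3,  54.6]), -18.2) 0.10415793772604487
jar (array([683.7,  27.5]), array([53.4, 53.3]), -8.0) 0.09325150056686593
sd (array([367., 341.]), array([169.2,  26.5]), 18.0) 0.031302906616732074
```

Request:
apply_moves(
  increments=[
    [[0.005, -0.007, 0], -1.6],
    [[0.02, -0.029, 0], -6.5],
    [[0.038, -0.055, 0], -12],
    [[0.058, -0.084, 0], -18.5],
    [[0.078, -0.113, 0], -25],
    [[0.098, -0.142, 0], -31.5],
    [[0.118, -0.172, 0], -38],
    [[0.138, -0.201, 0], -44.4],
    [[0.158, -0.23, -0.005], -51],
    [[0.178, -0.26, -0.01], -57.3],
    [[0.198, -0.288, -0.015], -63.8],
    [[0.215, -0.314, -0.02], -69.5],
    [[0.23, -0.336, -0.025], -74.3],
    [[0.243, -0.354, -0.03], -78.3],
    [[0.25, -0.365, -0.03], -80.7],
    [[0.25, -0.365, -0.03], -80.7],
    [[0.25, -0.365, -0.03], -80.7],
  ],
  hand=0.0918,
  newtons=25,
)

```text
clock: 1.52
ee_pos: [0.5295, 0.1939, 0.2108]
tcp_rot: [-3.106, 0.472, 0.001]
force: [0.1, 1.5, 0.8]
opening: 0.0919
```

```bash
cat >> h.py <<'E'
def st():
    s=read_state();r=R.from_rotvec(s["tcp_rot"]).as_matrix()
    print("t",round(s["clock"],2),"p",np.round(s["ee_pos"],4),"jaw",round(np.degrees(np.arctan2(r[1,0],r[0,0])),2),"zt",r[:,2].round(3),"F",np.round(s["force"],1),"op",round(s["opening"],4),"q",np.round(s["joints"],2))
    return s
def grab(n,tag):
    c=cam(n);im,d=read_camera(n);cv2.imwrite(f"pics/{tag}.png",im);P=cloud(c,d);return c,im,d,P
E
python3 - <<'E'
from h import *
st()
c,im,d,P=grab("wrist","w1")
hsv=cv2.cvtColor(im,cv2.COLOR_BGR2HSV);Z=P[...,2]
blue=(hsv[...,0]>100)&(hsv[...,0]<125)&(hsv[...,1]>130)&(d>0)
print(blue.sum(),np.percentile(Z[blue],[5,50,95]) if blue.any() else 0)
m=blue&(Z>.073)&(Z<.086);print("depth",rect(P[m][:,:2]))
v,u=np.nonzero(m);print("ray",rect(onplane(c,np.c_[u,v],.079)[:,:2]))
E
```

```text
t 1.52 p [0.5295 0.1939 0.2108] jaw -17.28 zt [-0.  0. -1.] F [0.1 1.5 0.8] op 0.0919 q [-0.77  0.38  0.45  1.79 -0.19  1.01 -0.56]
1988 [0.06737699 0.07964186 0.08088297]
depth (array([529.4, 196.7]), array([57.6, 45.7]), -16.9)
ray (array([529.4, 197.1]), array([57.3, 46. ]), -17.3)
```

View pics/w1.png

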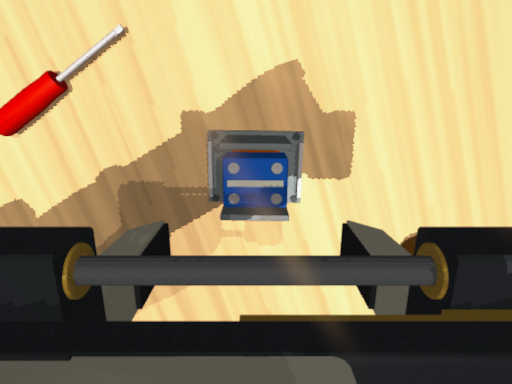

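The wrist view shows the clip centred at about (255,180) between the open fingers. Its position is (0.529, 0.197) here against (0.529, 0.194) from the top camera, so I'll use the mean and descend.

Request:
apply_moves(
  increments=[
    [[0, 0.0015, -0.01], 0],
    [[0, 0.0015, -0.035], 0],
    [[0, 0.0015, -0.06], 0],
    [[0, 0.0015, -0.085], 0],
    [[0, 0.0015, -0.105], 0],
    [[0, 0.0015, -0.12], 0],
    [[0, 0.0015, -0.132], 0],
    [[0, 0.0015, -0.141], 0],
    [[0, 0.0015, -0.147], 0],
    [[0, 0.0015, -0.149], 0],
    [[0, 0.0015, -0.149], 0],
    [[0, 0.0015, -0.149], 0],
  ],
)

```text
clock: 2.57
ee_pos: [0.53, 0.1957, 0.0623]
tcp_rot: [-3.105, 0.472, -0.001]
force: [0.0, 0.4, 0.1]
opening: 0.0919
```

Request:
apply_moves(
  increments=[
    [[0, 0, 0], 0],
    [[0, 0, 0], 0],
    [[0, 0, 0], 0],
    [[0, 0, 0], 0],
    [[0, 0, 0], 0],
    [[0, 0, 0], 0],
    [[0, 0, 0], 0],
    [[0, 0, 0], 0],
    [[0, 0, 0], 0],
    [[0, 0, 0], 0],
  ],
  hand=0.045,
  newtons=25,
)

```text
clock: 3.4
ee_pos: [0.5297, 0.1955, 0.0618]
tcp_rot: [-3.106, 0.472, -0.0]
force: [-0.5, 0.1, 1.3]
opening: 0.0579
```

Gripped at 57.9 mm, which matches the 58 mm block. Next I lift it straight up and check.

Request:
apply_moves(
  increments=[
    [[0, 0, 0.006], 0],
    [[0, 0, 0.016], 0],
    [[0, 0, 0.032], 0],
    [[0, 0, 0.05], 0],
    [[0, 0, 0.07], 0],
    [[0, 0, 0.09], 0],
    [[0, 0, 0.108], 0],
    [[0, 0, 0.12], 0],
    [[0, 0, 0.125], 0],
    [[0, 0, 0.125], 0],
  ],
)

```text
clock: 4.23
ee_pos: [0.5303, 0.1957, 0.1884]
tcp_rot: [-3.104, 0.472, -0.003]
force: [0.3, -0.6, -0.8]
opening: 0.0578
```

```bash
python3 - <<'E'
from h import *
st()
c,im,d,P=grab("scene","s2")
c,im2,d,P=grab("wrist","w2")
cv2.imwrite("pics/s2b.png",np.hstack([cv2.resize(im[90:240,220:370],(390,390)),cv2.resize(im2,(400,390))]))
E
```

```text
t 4.23 p [0.5303 0.1957 0.1884] jaw -17.28 zt [ 0.002  0.001 -1.   ] F [ 0.3 -0.6 -0.8] op 0.0578 q [-0.77  0.4   0.44  1.82 -0.21  0.96 -0.54]
```

View pics/s2b.png

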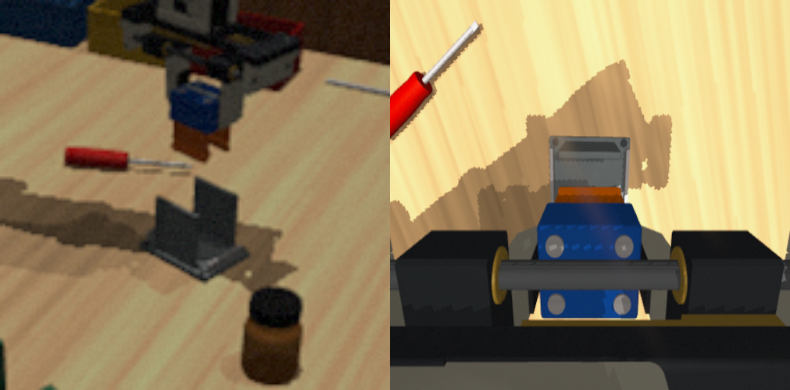

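The clip hangs upright in the fingers: scene crop at (195,120), wrist crop at (588,260). I carry it to the clear bench.

Request:
apply_moves(
  increments=[
    [[-0.001, -0.006, 0], 0],
    [[-0.005, -0.022, 0], -1],
    [[-0.009, -0.045, 0], -2],
    [[-0.014, -0.07, 0], -3],
    [[-0.02, -0.096, 0], -4],
    [[-0.025, -0.12, 0], -5],
    [[-0.03, -0.144, -0.01], -6],
    [[-0.034, -0.165, -0.025], -7],
    [[-0.038, -0.182, -0.045], -7.7],
    [[-0.04, -0.192, -0.065], -7.7],
    [[-0.04, -0.196, -0.085], -7.7],
    [[-0.04, -0.196, -0.1], -7.7],
    [[-0.04, -0.196, -0.112], -7.7],
    [[-0.04, -0.196, -0.12], -7.7],
    [[-0.04, -0.196, -0.125], -7.7],
    [[-0.04, -0.196, -0.128], -7.7],
    [[-0.04, -0.196, -0.13], -7.7],
    [[-0.04, -0.196, -0.13], -7.7],
    [[-0.04, -0.196, -0.13], -7.7],
  ],
)

```text
clock: 5.92
ee_pos: [0.4899, -0.0005, 0.0572]
tcp_rot: [-3.067, 0.679, -0.001]
force: [0.1, 0.1, -0.9]
opening: 0.0578
```

```bash
python3 - <<'E'
from h import *
st()
E
```

```text
t 5.92 p [ 0.4899 -0.0005  0.0572] jaw -24.97 zt [ 0.001  0.    -1.   ] F [ 0.1  0.1 -0.9] op 0.0578 q [-0.42  0.49  0.42  2.12 -0.35  0.6  -0.19]
```

Toes should be about 3 mm up. I lower slowly until contact, then release gently.

Request:
apply_moves(
  increments=[
    [[0, 0, -0.001], 0],
    [[0, 0, -0.002], 0],
    [[0, 0, -0.003], 0],
    [[0, 0, -0.0035], 0],
    [[0, 0, -0.0035], 0],
    [[0, 0, -0.0035], 0],
  ],
)

```text
clock: 6.42
ee_pos: [0.4899, -0.0005, 0.0537]
tcp_rot: [-3.067, 0.679, -0.001]
force: [-2.1, 0.8, 7.0]
opening: 0.0581
```

Request:
apply_moves(
  increments=[
    [[0, 0, 0], 0],
    [[0, 0, 0], 0],
    [[0, 0, 0], 0],
    [[0, 0, 0], 0],
    [[0, 0, 0], 0],
    [[0, 0, 0], 0],
    [[0, 0, 0], 0],
  ],
  hand=0.0918,
)

```text
clock: 7.0
ee_pos: [0.4896, -0.0005, 0.0532]
tcp_rot: [3.067, -0.679, 0.0]
force: [0.4, 0.3, -0.5]
opening: 0.0915
```

Request:
apply_moves(
  increments=[
    [[0, 0, 0.006], 0],
    [[0, 0, 0.018], 0],
    [[0, 0, 0.036], 0],
    [[0, 0, 0.06], 0],
    [[0, 0, 0.085], 0],
    [[0, 0, 0.11], 5],
    [[0, 0, 0.13], 11],
    [[0, 0, 0.145], 18],
    [[0, 0, 0.15], 25],
    [[0, 0, 0.15], 32],
    [[0, 0, 0.15], 39],
    [[0, 0, 0.15], 46],
    [[0, 0, 0.15], 53],
    [[0, 0, 0.15], 60],
    [[0, 0, 0.15], 67],
    [[0, 0, 0.15], 74],
    [[0, 0, 0.15], 80],
    [[0, 0, 0.15], 86],
    [[0, 0, 0.15], 90],
    [[0, 0, 0.15], 90],
  ],
)

```text
clock: 8.67
ee_pos: [0.4895, -0.0008, 0.2036]
tcp_rot: [2.647, 1.692, 0.0]
force: [-0.1, 0.7, 0.2]
opening: 0.0919
```

```bash
cat > m.py <<'E'
from h import *
import sys
def meas(n,tag,ztop,box=None,zlo=.006):
    c,im,d,P=grab(n,tag);hsv=cv2.cvtColor(im,cv2.COLOR_BGR2HSV);Z=P[...,2]
    b=(hsv[...,0]>100)&(hsv[...,0]<125)&(hsv[...,1]>110)&(d>0)&(abs(Z-ztop)<zlo)
    b&=(P[...,0]>.4)&(P[...,0]<.65)&(abs(P[...,1])<.35)
    nn,l,s,ce=cv2.connectedComponentsWithStats(b.astype(np.uint8));i=1+np.argmax(s[1:,4]);b=cv2.morphologyEx((l==i).astype(np.uint8),cv2.MORPH_CLOSE,np.ones((3,3)))>0
    v,u=np.nonzero(b);b&=d>0
    print(n,b.sum(),"z",np.median(Z[b]).round(4),"depth",rect(P[b][:,:2]),"ray",rect(onplane(c,np.c_[u,v],ztop)[:,:2]))
E
python3 - <<'E'
from m import *
st()
meas("wrist","w3",.071);meas("top","t3",.071)
E
```

```text
t 8.67 p [ 0.4895 -0.0008  0.2036] jaw 65.19 zt [ 0. -0. -1.] F [-0.1  0.7  0.2] op 0.0919 q [-0.29  0.25  0.22  1.96 -0.07  0.94  1.1 ]
wrist 1271 z 0.0716 depth (array([488.8,   2.2]), array([56.8, 41.6]), -25.2) ray (array([488.5,   2.5]), array([57.1, 41.3]), -24.8)Traceback (most recent call last):
  File "<stdin>", line 3, in <module>
  File "m.py", line 7, in meas
    nn,l,s,ce=cv2.connectedComponentsWithStats(b.astype(np.uint8));i=1+np.argmax(s[1:,4]);b=cv2.morphologyEx((l==i).astype(np.uint8),cv2.MORPH_CLOSE,np.ones((3,3)))>0
                                                                       ~~~~~~~~~^^^^^^^^^
    return _wrapfunc(a, 'argmax', axis=axis, out=out, **kwds)
    return bound(*args, **kwds)
ValueError: attempt to get argmax of an empty sequence
```

View pics/w3.png

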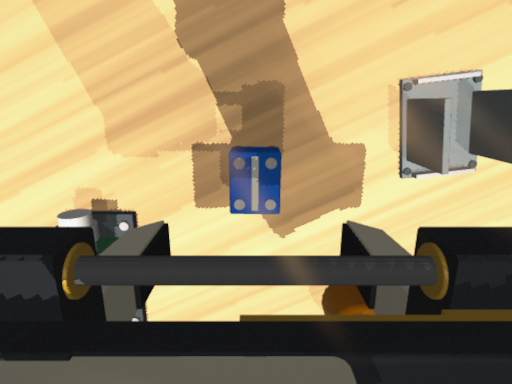

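View pics/t3.png

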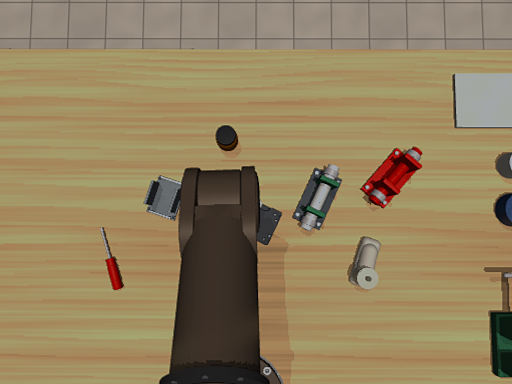

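The wrist view shows the clip upright at (255,180), yaw about -25°. The clear jig is to the left and the rack to the right. In the top view the arm hides the clip and the bystanders are unmoved. The wrist y-offset of about 2 mm along tool y matches the bias seen at the rack, so the clip is under the TCP. I descend and grip its y sides.

Request:
apply_moves(
  increments=[
    [[0, 0, -0.01], 0],
    [[0, 0, -0.035], 0],
    [[0, 0, -0.06], 0],
    [[0, 0, -0.085], 0],
    [[0, 0, -0.105], 0],
    [[0, 0, -0.12], 0],
    [[0, 0, -0.132], 0],
    [[0, 0, -0.141], 0],
    [[0, 0, -0.146], 0],
    [[0, 0, -0.148], 0],
    [[0, 0, -0.148], 0],
    [[0, 0, -0.148], 0],
  ],
)

```text
clock: 9.77
ee_pos: [0.49, -0.0005, 0.0557]
tcp_rot: [2.649, 1.688, 0.001]
force: [-0.5, -0.3, 0.5]
opening: 0.0917
```

Request:
apply_moves(
  increments=[
    [[0, 0, 0], 0],
    [[0, 0, 0], 0],
    [[0, 0, 0], 0],
    [[0, 0, 0], 0],
    [[0, 0, 0], 0],
    [[0, 0, 0], 0],
    [[0, 0, 0], 0],
    [[0, 0, 0], 0],
    [[0, 0, 0], 0],
    [[0, 0, 0], 0],
  ],
  hand=0.03,
  newtons=50,
)

```text
clock: 10.6
ee_pos: [0.4896, -0.0005, 0.0552]
tcp_rot: [-2.649, -1.688, -0.0]
force: [-0.2, -0.0, 0.4]
opening: 0.0457
```

Request:
apply_moves(
  increments=[
    [[0, 0, 0.006], 0],
    [[0, 0, 0.018], 0],
    [[0, 0, 0.036], 0],
    [[0, 0, 0.06], 0],
    [[0, 0, 0.085], 0],
    [[0, 0, 0.11], 0],
    [[0, 0, 0.13], 0],
    [[0, 0, 0.145], 0],
    [[0, 0, 0.15], 0],
    [[0, 0, 0.15], 0],
  ],
)

```text
clock: 11.43
ee_pos: [0.4902, -0.0004, 0.2065]
tcp_rot: [2.648, 1.688, 0.004]
force: [-0.2, 0.5, -1.9]
opening: 0.0457
```

```bash
python3 - <<'E'
from h import *
st()
c,im2,d,P=grab("wrist","w4")
c,im,d,P=grab("scene","s4")
cv2.imwrite("pics/s4b.png",np.hstack([cv2.resize(im[110:260,180:330],(390,390)),cv2.resize(im2,(400,390))]))
E
```

```text
t 11.43 p [ 4.902e-01 -4.000e-04  2.065e-01] jaw 65.03 zt [ 0.002  0.001 -1.   ] F [-0.2  0.5 -1.9] op 0.0457 q [-0.29  0.25  0.23  1.96 -0.07  0.94  1.1 ]
```

View pics/s4b.png

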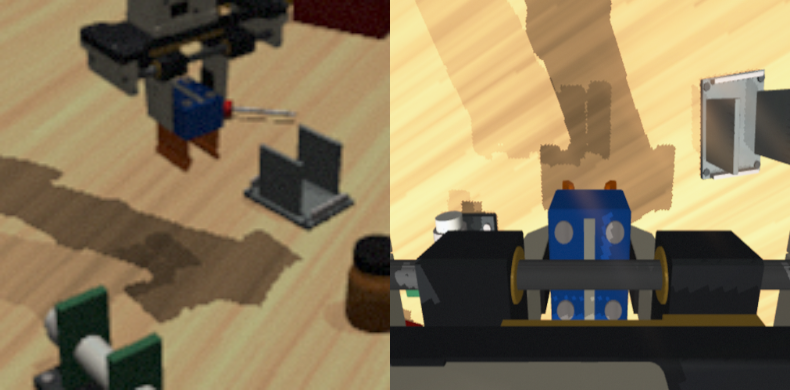

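Clip held by its y sides, upright: scene crop at (195,110), wrist crop at (590,255), opening 45.7 mm. Next I cross-check the jig with the scene camera.

```bash
python3 - <<'E'
from h import *
for n in ("scene","top"):
    c,im,d,P=grab(n,n+"5");hsv=cv2.cvtColor(im,cv2.COLOR_BGR2HSV);Z=P[...,2]
    near=(np.hypot(P[...,0]-.528,P[...,1]+.214)<.1)&(d>0)
    print(n,"bench",np.median(Z[(d>0)&(np.hypot(P[...,0]-.4,P[...,1]+.1)<.04)]))
    g=near&(hsv[...,0]>60)&(hsv[...,0]<95)&(hsv[...,1]>80)&(Z>.104)&(Z<.112)
    nn,l,s,ce=cv2.connectedComponentsWithStats(g.astype(np.uint8))
    for i in range(1,nn):
        if s[i,4]>15: print(s[i,4],rect(P[l==i][:,:2]),P[l==i].mean(0).round(4))
    # tube cylinder fit between uprights
    from scipy.optimize import least_squares
    a0=np.radians(-25.);ax=np.array([np.cos(a0),np.sin(a0)])
    xl=(P[...,:2]-[.528,-.214])@ax; yl=(P[...,:2]-[.528,-.214])@np.array([-ax[1],ax[0]])
    t=near&(abs(xl)<.032)&(abs(yl)<.02)&(Z>.052)&(Z<.075);Q=np.c_[xl[t],yl[t],Z[t]]
    f=lambda p:np.hypot((Q[:,1]-p[0]-p[1]*Q[:,0])*np.cos(p[1]),Q[:,2]-p[2])-.015
    r=least_squares(f,[0,0,.052],loss="soft_l1",f_scale=.002);print("tube fit y,slope,z",r.x.round(4),"n",len(Q),"rms",np.std(r.fun).round(4))
E
```

```text
scene bench 0.002264309750393101
74 (array([ 492.2, -199.7]), array([45.2, 10.5]), 67.8) [ 0.4926 -0.2005  0.1084]
83 (array([ 568. , -234.9]), array([46.1, 12.9]), 59.8) [ 0.5675 -0.2368  0.1085]
tube fit y,slope,z [ 0.0005 -0.0001  0.054 ] n 158 rms 0.0012
top bench 0.0011823593264821408
93 (array([ 566.3, -232.3]), array([49.9, 12. ]), 65.3) [ 0.5659 -0.2318  0.1084]
90 (array([ 490.5, -196.3]), array([49. , 11.7]), 65.5) [ 0.49   -0.1968  0.1085]
tube fit y,slope,z [-0.0004  0.0015  0.053 ] n 285 rms 0.0016
```

Scene and top agree on the tube: within 0.5 mm laterally, yaw -25°, with the mid-bay near (0.529, -0.214). I move above the bay.

Request:
apply_moves(
  increments=[
    [[0.001, -0.006, 0], 0],
    [[0.004, -0.022, 0], 0],
    [[0.008, -0.045, 0], 0],
    [[0.013, -0.07, 0], 0],
    [[0.017, -0.095, 0], 0],
    [[0.022, -0.12, 0], 0],
    [[0.027, -0.145, 0], 0],
    [[0.031, -0.17, 0], 0],
    [[0.035, -0.19, 0], 0],
    [[0.038, -0.205, 0], 0],
    [[0.039, -0.2136, 0], 0],
    [[0.039, -0.2136, 0], 0],
    [[0.039, -0.2136, 0], 0],
    [[0.039, -0.2136, 0], 0],
  ],
)

```text
clock: 12.8
ee_pos: [0.5285, -0.2128, 0.2048]
tcp_rot: [-2.647, -1.689, 0.0]
force: [-0.6, 0.6, -1.7]
opening: 0.0455
```

```bash
python3 - <<'E'
from h import *
st()
c,im2,d,P=grab("wrist","w6");np.save("pics/w6.npy",P)
c,im,d,P=grab("scene","s6")
cv2.imwrite("pics/s6b.png",np.hstack([cv2.resize(im[170:320,150:300],(390,390)),cv2.resize(im2,(400,390))]))
E
```

```text
t 12.8 p [ 0.5285 -0.2128  0.2048] jaw 65.09 zt [-0.001  0.001 -1.   ] F [-0.6  0.6 -1.7] op 0.0455 q [ 0.06  0.38  0.31  1.78 -0.14  1.    1.56]
```

View pics/s6b.png

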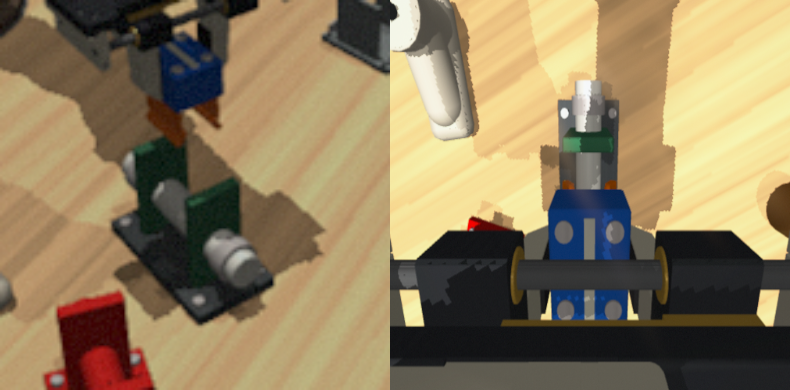

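The wrist crop shows the tube end at (590,95) and the far upright at (588,143), in line with the clip stripe at (590,240). The scene crop shows the clip above the bay. I'll quantify the lateral offset in the wrist image.

```bash
python3 - <<'E'
from h import *
im=cv2.imread("pics/w6.png");P=np.load("pics/w6.npy");s=read_state()
r=R.from_rotvec(s["tcp_rot"]).as_matrix();T=(P-s["ee_pos"])@r;Z=P[...,2];hsv=cv2.cvtColor(im,cv2.COLOR_BGR2HSV)
g=(hsv[...,0]>60)&(hsv[...,0]<95)&(hsv[...,1]>80)&(abs(Z-.108)<.004)&(abs(T[...,0])<.05)
q=T[g];print("upright tool x,y",g.sum(),np.percentile(q[:,0],[1,99]),q.mean(0).round(4),np.percentile(q[:,1],[2,98]),P[g].mean(0))
b=(hsv[...,0]>100)&(hsv[...,0]<125)&(hsv[...,1]>110)&(abs(T[...,0])<.04)&(Z>.15)
for z0,z1 in ((.19,.25),):
    k=b&(Z>z0);q=T[k];print("clip",k.sum(),np.percentile(q[:,0],[1,99]),np.percentile(q[:,1],[1,99]),np.percentile(Z[k],[5,50,95]))
t=(Z>.058)&(Z<.072)&(abs(T[...,0])<.017)&(T[...,1]<.2);q=T[t];print("tube",t.sum(),np.percentile(q[:,0],[1,50,99]),np.polyfit(q[:,1],q[:,0],1),q[:,1].min(),q[:,1].max())
E
```

```text
upright tool x,y 906 [-0.01997212  0.02349744] [ 0.0024 -0.043   0.0965] [-0.04839155 -0.03719536] [ 0.49064239 -0.19240881  0.10866707]
clip 7141 [-0.02130399  0.02304074] [-0.03145699  0.02252106] [0.20069953 0.2211212  0.22238189]
tube 2779 [-0.01533806 -0.0006476   0.01579161] [-0.00596045 -0.00072824] -0.09039618755021706 0.003810782787087769
```

The tube sits about 1.3 mm to the -tool-x side of the clip, as the pose readout also implies. I correct that and come down to 25 mm above seat.

Request:
apply_moves(
  increments=[
    [[-0.0005, -0.0012, -0.008], 0],
    [[-0.0005, -0.0012, -0.02], 0],
    [[-0.0005, -0.0012, -0.034], 0],
    [[-0.0005, -0.0012, -0.048], 0],
    [[-0.0005, -0.0012, -0.061], 0],
    [[-0.0005, -0.0012, -0.073], 0],
    [[-0.0005, -0.0012, -0.083], 0],
    [[-0.0005, -0.0012, -0.09], 0],
    [[-0.0005, -0.0012, -0.094], 0],
    [[-0.0005, -0.0012, -0.094], 0],
    [[-0.0005, -0.0012, -0.094], 0],
    [[-0.0005, -0.0012, -0.094], 0],
  ],
)

```text
clock: 13.9
ee_pos: [0.5285, -0.2155, 0.1118]
tcp_rot: [2.649, 1.688, 0.001]
force: [-0.7, -0.1, -0.8]
opening: 0.0453
```

```bash
python3 - <<'E'
from h import *
st()
c,im2,d,P=grab("wrist","w7")
c,im,d,P=grab("scene","s7")
cv2.imwrite("pics/s7b.png",np.hstack([cv2.resize(im[190:310,160:280],(390,390),interpolation=cv2.INTER_CUBIC),cv2.resize(im2,(400,390))]))
E
```

```text
t 13.9 p [ 0.5285 -0.2155  0.1118] jaw 65.02 zt [ 0.001 -0.    -1.   ] F [-0.7 -0.1 -0.8] op 0.0453 q [ 0.09  0.49  0.28  1.87 -0.18  0.8   1.6 ]
```

View pics/s7b.png

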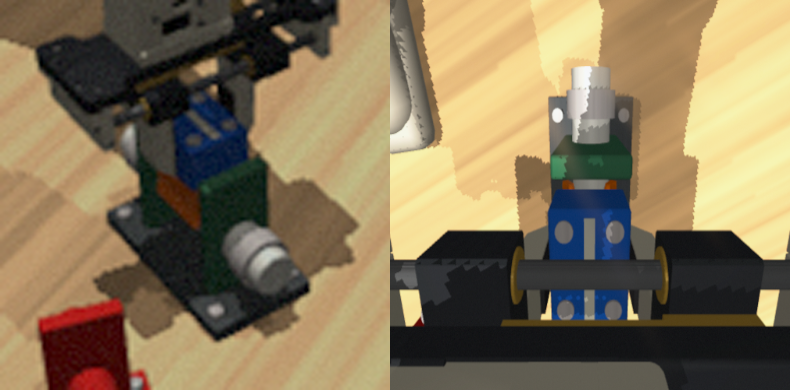

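The clip is inside the bay between the uprights: scene crop at (205,140); in the wrist crop the tube at (591,100) lines up with the stripe at (590,240). I trim 0.8 mm back and press down slowly.

Request:
apply_moves(
  increments=[
    [[0.0003, 0.0007, -0.001], 0],
    [[0.0003, 0.0007, -0.003], 0],
    [[0.0003, 0.0007, -0.005], 0],
    [[0.0003, 0.0007, -0.007], 0],
    [[0.0003, 0.0007, -0.009], 0],
    [[0.0003, 0.0007, -0.011], 0],
    [[0.0003, 0.0007, -0.012], 0],
    [[0.0003, 0.0007, -0.012], 0],
  ],
)

```text
clock: 14.67
ee_pos: [0.5298, -0.2151, 0.1002]
tcp_rot: [2.647, 1.687, 0.003]
force: [0.7, -0.6, 7.4]
opening: 0.0459
```

```bash
python3 -c "
from h import *
s=st();print(s['moment'])"
```

```text
t 14.67 p [ 0.5298 -0.2151  0.1002] jaw 65.02 zt [ 0.003 -0.001 -1.   ] F [ 0.7 -0.6  7.4] op 0.0459 q [ 0.1   0.51  0.27  1.88 -0.19  0.78  1.61]
[ 0.05517359 -0.17285023  0.03395013]
```

Vertical push is 7 N with small lateral force, as expected. I continue.

Request:
apply_moves(
  increments=[
    [[0, 0, -0.002], 0],
    [[0, 0, -0.004], 0],
    [[0, 0, -0.006], 0],
    [[0, 0, -0.008], 0],
    [[0, 0, -0.01], 0],
    [[0, 0, -0.012], 0],
    [[0, 0, -0.0135], 0],
    [[0, 0, -0.015], 0],
    [[0, 0, -0.0155], 0],
    [[0, 0, -0.0155], 0],
    [[0, 0, -0.0155], 0],
  ],
)

```text
clock: 15.58
ee_pos: [0.5279, -0.2143, 0.0851]
tcp_rot: [-2.648, -1.688, -0.001]
force: [-8.1, 4.5, 21.5]
opening: 0.046
```

```bash
python3 -c "
from h import *
s=st();print(s['moment'])"
```

```text
t 15.58 p [ 0.5279 -0.2143  0.0851] jaw 65.02 zt [-0.     0.001 -1.   ] F [-8.1  4.5 21.5] op 0.046 q [ 0.1   0.53  0.27  1.89 -0.2   0.75  1.61]
[0.95138976 1.54306919 0.03688236]
```

The height matches seating and the force rises above 13 N, so the underside is against the tube. I release and look.

Request:
apply_moves(
  increments=[
    [[0, 0, 0], 0],
    [[0, 0, 0], 0],
    [[0, 0, 0], 0],
    [[0, 0, 0], 0],
    [[0, 0, 0], 0],
    [[0, 0, 0], 0],
    [[0, 0, 0], 0],
    [[0, 0, 0], 0],
  ],
  hand=0.0918,
)

```text
clock: 16.25
ee_pos: [0.5284, -0.2146, 0.0836]
tcp_rot: [-2.649, -1.688, 0.0]
force: [-0.6, -0.2, -0.4]
opening: 0.0911
```

Request:
apply_moves(
  increments=[
    [[0, 0, 0.004], 0],
    [[0, 0, 0.012], 0],
    [[0, 0, 0.025], 0],
    [[0, 0, 0.045], 0],
    [[0, 0, 0.07], 0],
    [[0, 0, 0.095], 0],
    [[0, 0, 0.115], 0],
    [[0, 0, 0.125], 0],
    [[0, 0, 0.13], 0],
    [[0, 0, 0.13], 0],
  ],
)

```text
clock: 17.08
ee_pos: [0.5288, -0.2147, 0.2146]
tcp_rot: [2.648, 1.688, 0.002]
force: [-0.5, 0.2, -0.2]
opening: 0.0919
```

Request:
apply_moves(
  increments=[
    [[-0.002, 0.008, 0], 0],
    [[-0.005, 0.025, 0], 0],
    [[-0.01, 0.05, 0], 0],
    [[-0.015, 0.08, 0], 0],
    [[-0.02, 0.11, 0], 0],
    [[-0.025, 0.14, 0], 0],
    [[-0.03, 0.17, 0], 0],
    [[-0.035, 0.195, 0], 0],
    [[-0.04, 0.21, 0], 0],
    [[-0.04, 0.22, 0], 0],
    [[-0.04, 0.22, 0], 0],
  ],
)

```text
clock: 18.0
ee_pos: [0.4876, 0.0079, 0.2128]
tcp_rot: [-2.645, -1.692, 0.002]
force: [-0.4, 0.2, 0.0]
opening: 0.0919
```

```bash
python3 - <<'E'
from m import *
st()
meas("top","t8",.101);meas("scene","s8",.101)
a=cv2.imread("pics/s8.png");b=cv2.imread("pics/t8.png")
cv2.imwrite("pics/s8b.png",np.hstack([cv2.resize(a[195:315,160:280],(390,390),interpolation=cv2.INTER_CUBIC),cv2.resize(b[140:300,260:420],(390,390),interpolation=cv2.INTER_CUBIC)]))
for nme in("foot","jar","sd"):pass
c=cam("top")
im,d=read_camera("top");P=cloud(c,d);Z=P[...,2];ok=(d>0)&(Z<.2)&(Z>.008)
for nm,bx in dict(foot=(345,230,390,295),jar=(212,120,242,155),sd=(95,225,130,295)).items():
    k=np.zeros(ok.shape,bool);k[bx[1]:bx[3],bx[0]:bx[2]]=1;print(nm,rect(P[ok&k][:,:2]))
E
```

```text
t 18.0 p [0.4876 0.0079 0.2128] jaw 65.23 zt [-0.002  0.001 -1.   ] F [-0.4  0.2  0. ] op 0.0919 q [-0.31  0.24  0.23  1.95 -0.07  0.96  1.09]
top 349 z 0.1015 depth (array([ 527.8, -214.7]), array([57.8, 46.2]), -24.9) ray (array([ 527.8, -214.4]), array([58.1, 46.1]), -25.0)
scene 277 z 0.1024 depth (array([ 524.4, -214.2]), array([66.8, 44.5]), -24.7) ray (array([ 526. , -216.3]), array([61.4, 46.8]), -24.6)
foot (array([ 360.3, -336.9]), array([129.3,  53.1]), -17.3)
jar (array([688.6,  22.9]), array([70.1, 54.1]), -54.0)
sd (array([368.4, 337.1]), array([169.1,  29.6]), 16.0)
```

View pics/s8b.png

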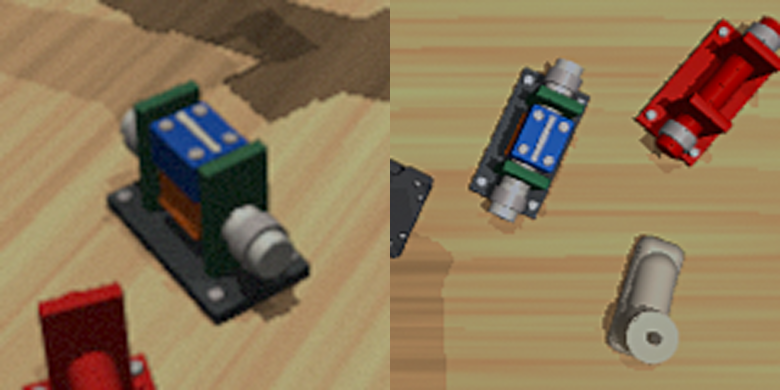

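The clip sits level in the bay, in the scene crop at (205,135) and the top crop at (540,135), with its top at 101.5 mm against the expected 101. The jar reading looks odd, so I'll check it, the tilt and the arms.

```bash
python3 - <<'E'
from m import *
c,im,d,P=grab("top","t9");Z=P[...,2];hsv=cv2.cvtColor(im,cv2.COLOR_BGR2HSV)
i0=cv2.imread("pics/top0.png")
b=(hsv[...,0]>100)&(hsv[...,0]<125)&(hsv[...,1]>110)&(d>0)&(abs(Z-.101)<.006)&(np.hypot(P[...,0]-.528,P[...,1]+.214)<.05)
Q=P[b];A=np.c_[Q[:,:2]-Q[:,:2].mean(0),np.ones(len(Q))];k=np.linalg.lstsq(A,Q[:,2],rcond=None)[0];print("tilt deg",np.degrees(k[:2]),k[2])
for nm,bx in dict(foot=(340,225,395,300),jar=(208,115,248,160),sd=(90,220,135,300)).items():
    x=i0[bx[1]:bx[3],bx[0]:bx[2]];y=im[bx[1]:bx[3],bx[0]:bx[2]]
    h=cv2.createHanningWindow(x.shape[1::-1],cv2.CV_32F)
    print(nm,"shift px",cv2.phaseCorrelate(np.float32(cv2.cvtColor(x,6)),np.float32(cv2.cvtColor(y,6)),h))
    cv2.imwrite(f"pics/{nm}9.png",np.hstack([x,y]))
s=cv2.imread("pics/s8.png");s0=cv2.imread("pics/scene0.png")
bx=(190,290,320,380)
J=[cv2.resize(q[115:160,208:248],(240,270)) for q in(i0,im)]+[cv2.resize(s[225:285,185:265],(320,270),interpolation=2)]
cv2.imwrite("pics/cmp9.png",np.hstack(J))
E
```

```text
tilt deg [0.34560475 0.09582469] 0.10177584745252213
foot shift px ((-0.02091341911800626, 0.48441082940800584), 0.9950707532829709)
jar shift px ((0.053420611573585575, 0.4530933813036775), 1.010441499816047)
sd shift px ((0.47856959005887134, -0.010519286595751964), 0.9448016944196489)
```

View pics/cmp9.png

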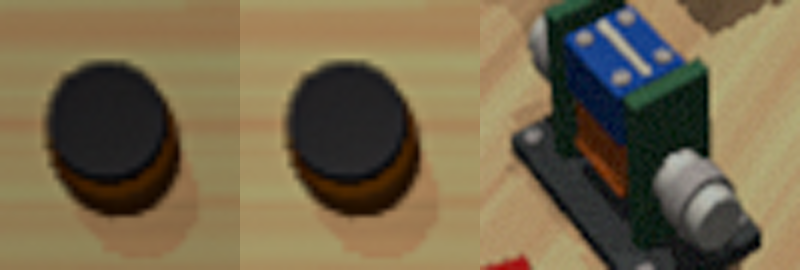

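The jar at (115,130) and (355,130) looks identical before and after. The 0.48 px shifts appear only along the odd window dimensions, so they are a correlation artefact and nothing moved. The clip is level, with the visible arm hanging straight beside the tube.

```bash
python3 -c "
from plant import *
print(hand_in())"
```

```text
the job is handed in; nothing more can be done
None
```

The clip is snapped onto the tube between the green uprights, released and handed in at about 18 s. I took it from the rack by its end faces and set it down on clear bench. I then took it again by its y sides and pressed it down into the bay until the force reached 21.5 N at the expected seated height.

**Seating checks:**
- The top of the block measures 101.5–102.4 mm above the bench, where 101 is expected.
- It is centred near (0.528, -0.214) at -25° yaw, in line with the jig, and tilted under 0.4°.
- One arm is visible in the scene picture, hanging straight beside the tube. The other I could not see directly; I infer it shut from the height and lack of tilt.

**Bystanders:** the foot, jar and screwdriver look unmoved in the before and after top pictures. The jar's depth outline disagreed (70 mm against 53 mm earlier), but its picture was unchanged, so I put that down to noise. The 0.5 px shifts that the image comparison gave look like an artefact of the method.

**Final state:** the gripper is open and clear of everything.

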